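# Knock two shampoo bars out of their mould at the salon desk

## Task

Take the full white bar mould out of the wire sorter, turn it upside down and, holding it low over the wooden board, rap it on the board until both shampoo bars drop out and lie flat on the board; do not poke the bars out with the fingers. Then lay the empty mould flat on the bare counter, off the board, and do not shift the other things on the desk.

Things in the scene. Friction and masses are not known exactly. Their poses are not given: they have to be found in the camera images.
- mould: White rigid plastic mould for two soap bars, 130 long x 62 wide x 40 mm deep, 0.14 kg empty, flat outer sides, two cavities along its length. Origin: centre of that block. z along the length (up at the start), y across the width, x out of the open face (rim at x = +20 mm). It starts on end in the sorter, open face looking to the robot's left (+y) or up to 33 degrees back from that.
- mould_grip (a point): A good place to grip the mould across its 62 mm width: 12 mm in from its closed back (x = -8 mm), 26 mm above the middle of its length. Axes as the mould's. With the fingers slanting about 45 degrees down towards the side the open face looks to, half a turn about the fingers' own axis turns the mould upside down; this point is then 28 mm above the rim.
- mould_mouth (a point): Centre of the mould's open face, in the plane of its rim; axes as the mould's. Walls 6 mm thick, 8 mm bridge between the cavities. Springy ribs at the bottom of each cavity grip a bar with about twice its weight, so it stays in when only turned over; each sharp rap on the board (striking at 0.1 to 0.3 m/s) shifts it some mm; slow presses do nothing. After 4.5 mm it drops. Several raps may be needed.
- bar_a: Tan shampoo bar, rounded block 52 x 47 x 25 mm, about 0.065 kg, stuck in the cavity that is lower while the mould stands. Origin: its centre. Axes as the mould's at the start (x through the 25 mm, z along the 52 mm). Its x in the mould's frame is -1.5 mm while stuck (outer face 9 mm inside the rim), above +3 mm when free.
- bar_b: The same kind of bar, in the upper cavity; same axes and offsets. The bars' centres lie 31.5 mm either side of the mould's centre along its length.
- rack: Black wire sorter, fixed on the counter, left or right. Origin: on the counter under the mould's slot; axes as the mould's at the start. Base x -32 to +72, y +-38, 4 mm thick (edges 8); the mould stands on it. Hoops 42 mm wide, 65 mm high, at x = -24.5, +24.5, +62 mm; the mould is between the first two with 1.5 mm play; cards 49 mm high between the last two.
- board: Plain wooden board 210 x 210 mm, 15 mm thick, lying fixed on the counter on the other side from the sorter. Origin: centre of its underside, z up, x and y along its edges.
- card_terminal: Bystander, black card terminal 165 x 78 mm, 35 mm high, beyond the middle of the work area; origin under its centre. The counter between the sorter and the board is kept bare, at least 220 mm wide, nearer to the robot than this terminal.
- calculator: Bystander, black desk calculator 145 x 105 x 20 mm at the back; origin under its centre.
- stapler: Bystander, black stapler 150 x 36 mm, 55 mm high, at the back; origin under its centre.
- pen_cup: Bystander, black pen cup 80 mm across, pens up to 175 mm high, on the left; origin under its centre.
- pump_bottle: Bystander, amber pump bottle 66 mm across, 197 mm high, on the left; origin under its centre.
- tape_dispenser: Bystander, black tape dispenser 125 x 50 mm, 80 mm high, on the right; origin under its centre.
Mind the look-alikes: they are no part of the job. There is more than one size of the mould; the job needs the middle-sized.

How it is judged:
On the way, in this order (a step that is already met when the one before it is completed fails the run):
1. the mould is out of the sorter and upside down (within about 35 degrees) with both bars still in it (angle between mould's own x axis and vertical above 2.53 rad and horizontal distance between mould and rack above 0.08 m and x of each of bar_a, bar_b in the frame of mould below 0.012 m), for 0.1 s.
2. the upside-down mould (within about 35 degrees) is knocked against the board (angle between mould's own x axis and vertical above 2.53 rad and contact force between mould and board above 3 N).
At the end, for the whole second after the job is handed in: Both bars lie flat and at rest on the board, their centres within its edges, and the empty mould lies flat (open face down or up, within about 8 degrees) and at rest on the bare counter, not touching the board (x of bar_a in the frame of board between -0.105 and 0.105 m and y of bar_a in the frame of board between -0.105 and 0.105 m and z of bar_a in the frame of board between 0.022 and 0.033 m and linear speed of each of bar_a, bar_b, mould below 0.02 m/s and x of bar_b in the frame of board between -0.105 and 0.105 m and y of bar_b in the frame of board between -0.105 and 0.105 m and z of bar_b in the frame of board between 0.022 and 0.033 m and (angle between mould's own x axis and vertical below 0.15 rad or angle between mould's own x axis and vertical above 2.99 rad) and height (world z) of mould below 0.026 m and contact force between mould and board below 0.1 N).
It fails at once if a bar is touched by the fingers with more than 1 N (contact force between the fingers and bar_a above 1 N or contact force between the fingers and bar_b above 1 N).
It fails at once if a bar falls out of the mould while higher than 13 cm above the counter ((distance between bar_a and mould above 0.065 m and height (world z) of bar_a above 0.13 m) or (distance between bar_b and mould above 0.065 m and height (world z) of bar_b above 0.13 m)).
It fails at once if another thing on the desk is shifted by more than 3 cm (distance of any of card_terminal, calculator, stapler, pen_cup, pump_bottle, tape_dispenser from where it was at the start of the episode above 0.03 m).
It also fails if it takes over 61 s, if anything falls off the work surface, if the arm or the gripper's body presses on something with over 40 N, if the wrist force passes 120 N, or if a joint passes its speed limit or range.

## Robot

A 6-joint arm with a two-finger parallel gripper is mounted at the origin on the work surface. World frame = base frame: x ahead of the robot, y to its left, z up, the work surface at z = 0. Lengths are in m, angles in rad, forces in N, time in s.
With the tool pointing down it reaches from about 0.275 to 0.75 m from the base axis. Payload 10.2 kg.
Tool frame: the origin (TCP) lies at the very end of the fingers, on their centre line; the grasp point (between the pads) lies 19 mm behind it; z points along the fingers, y is the line along which they close (so a half turn about z gives the same grasp; the last joint's range is limited). The gripper opens to 85 mm and grips with 20 to 120 N. Pads are 22 mm wide; open, the fingers measure 114 mm over their backs; the gripper's body (76 mm by 85 mm) begins 54 mm behind the grasp point. The pads swing forward as they close: fully open they stand 13 mm farther back than shut.
Start: joints at [-1.491, 0.313, 1.498, -0, 1.331, -0.223], TCP at [0.157, -0.501, 0.231] pointing down, gripper open.
Joint ranges: [-2.94, 2.94], [-0.97, 2.17], [0.19, 2.56], [-1.23, 4.37], [0.02, 3.11], [-2.88, 2.88]. Speed limits (rad/s): [2.39, 2.39, 3.01, 3.14, 3.14, 3.14].

## Interface

Orientations are given as a rotation vector (axis times angle).
In Python, from bench import * gives the robot as it stands.
- The arm moves only by the tool servo_tool, never from a script. Its argument "increments" is a list of rows, each a list of 6 numbers: the shift along the tool's x, y, z in units of 25 mm (1.0 is 25 mm), then the turn, a rotation vector about the tool's x, y, z in units of 5 degrees (1.0 is 5 degrees). A call has 1 to 10 rows; each row shifts and turns the commanded pose from where the row before left it, along the tool's axes as they then stand; what a row does not reach is not made up. A row lasts 1/12 s, in which the tool goes at most 41.7 mm and 7.16 degrees, less where a joint would pass 70% of its speed; a pose out of reach is approached as far as the arm can. A call is refused whole if a number of a shift passes 1 or a number of a turn 1, either way. A call with a gripper value outside its range is refused whole. "jaw" is the opening, from -1 (shut) to 1 (fully open), set as the call begins (left out, the last holds). The fingers move at their own pace and stop on an object; "squeeze" is the grip in N (left out, the last holds). Time passes only in rows, so rows that do not move let the fingers close. It gives the time, the measured TCP pose, the force, the opening and the grip force at its end, in the units of the state.
- get_obs(): the state, without advancing time (a new reading comes with each control period).
- read_camera(name): name is "scene" or "top" or "wrist"; returns a dict with "color" (480x640x3 uint8, blue, green, red), "fovy" (degrees; the focal length in pixels is half the picture's height over the tangent of half this angle, whatever the lens; pixels are square), "cx", "cy" (the principal point, pixels), "origin" and "orientation" of the camera in the world; the wrist camera has in their place "T_tool_cam" (4x4, takes a point from camera to tool coordinates, whose origin is the TCP and whose axes are the flange's). Camera axes: x right, y up, looking along -z (the intrinsics and any distortion apply to the point x, -y, -z); pixel columns grow to the right and rows downward; lengths in m; the calibration is good to about 2 mm. A picture is of the moment at which its call begins: read the wrist's pose just before it. There is no depth.
- hand_in(): hands the job in; it is judged then, once.
The state is a dict: "t": time; "q": joint angles; "dq": joint speeds; "joint_efforts": joint torques, N m; "ee_pos": TCP position; "tool_rot": TCP orientation; "wrist_force": force on the tool from outside, world axes, zero at the start; "wrist_torque": the same for the moment, N m; "finger_gap": opening from 0.0 (shut) to 1.0 (fully open); "grip_force": force on a finger pad.
Only numpy, scipy, OpenCV 4.12 (cv2) and the standard library are available. Lean on these libraries where they do the work, as an engineer would, in place of code of your own. Each camera call takes 0.05 s, during which the arm holds its last target. There are 200 camera calls.

## Working session

There is one attempt and no reset: what is moved stays moved. The work goes in short steps, Python scripts to look and compute and a tool call to move; the robot and the scene stay as the last step left them, time stands still between calls to the robot, and variables do not carry over. Pictures are saved under pics/ and viewed, at most 10 in all, crops included, and the job is handed in when it is done.

Besides the shell and the picture viewer there is one more tool, called after ">>>" in YAML: its name, and indented under it one key for each argument. servo_tool: Moves the arm, as the interface text tells. Its arguments: {"type":"object","properties":{"increments":{"type":"array"},"jaw":{"type":"number"},"squeeze":{"type":"number"}},"required":["increments"]}

```bash
mkdir -p pics; python3 - <<'E'
from bench import *
import cv2,numpy as np
for n in("scene","top"):
    c=read_camera(n);cv2.imwrite(f"pics/{n}0.png",c["color"])
    print(n,{k:v for k,v in c.items() if k!="color"})
o=get_obs();print(o)
E
```

```text
scene {'fovy': 51.610964323340475, 'cx': 317.3359052509901, 'cy': 233.18114854296172, 'origin': array([1.1371934 , 0.72102531, 0.86835045]), 'orientation': array([0.35001912, 1.06228168, 2.32341695])}
top {'fovy': 44.88011410783524, 'cx': 322.52110174508033, 'cy': 226.17836779011995, 'origin': array([ 0.31132824, -0.0216735 ,  1.66426603]), 'orientation': array([ 0.14465143, -0.12875541, -1.57190041])}
{'t': 0.1, 'q': array([-1.49139081e+00,  3.13363727e-01,  1.49835351e+00, -8.96285234e-06,
        1.33096710e+00, -2.23396845e-01]), 'dq': array([ 4.47221425e-05, -2.47354022e-03, -3.73497943e-03, -3.26242403e-04,
        1.99430715e-05,  2.32377522e-04]), 'joint_efforts': array([ 2.71261175e-03, -4.12898648e+01, -2.60141999e+01, -2.16999983e-04,
        2.98107232e-03,  4.55049545e-07]), 'ee_pos': array([ 0.15652292, -0.50089369,  0.23081067]), 'tool_rot': array([-3.10457755e+00, -4.73664787e-01, -1.09676765e-04]), 'wrist_force': array([-0.21325239, -0.43174688,  0.14160127]), 'wrist_torque': array([ 0.03359135, -0.03095057,  0.00078316]), 'grip_force': 0.0, 'finger_gap': 0.9990820890839759}
```

View pics/scene0.png

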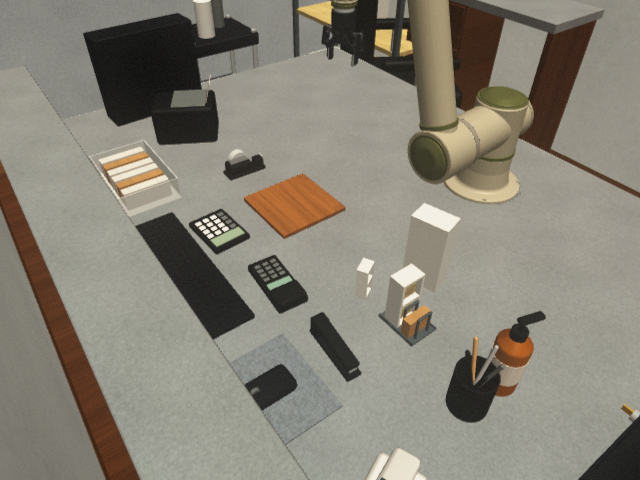

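View pics/top0.png

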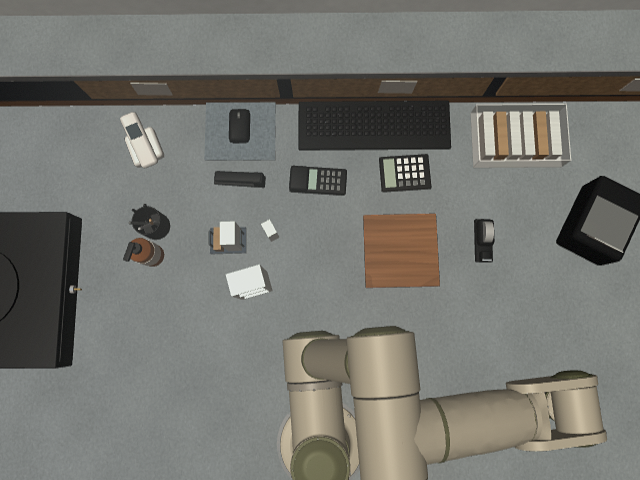

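The sorter with the middle mould is on the left (top view ~(228,235)), with a small mould at (268,229) and a large one at (247,282). The board is on the right (401,250). I'll look closer and measure.

```bash
cat > h.py <<'E'
from bench import *
import cv2,numpy as np
from scipy.spatial.transform import Rotation as R
def ray(c,px):
    f=240/np.tan(np.radians(c["fovy"]/2))
    d=np.array([(px[0]-c["cx"])/f,-(px[1]-c["cy"])/f,-1.])
    return R.from_rotvec(c["orientation"]).apply(d)
def onz(c,px,z):
    d=ray(c,px);o=c["origin"];return o+d*(z-o[2])/d[2]
def proj(c,p):
    f=240/np.tan(np.radians(c["fovy"]/2))
    v=R.from_rotvec(c["orientation"]).inv().apply(np.asarray(p)-c["origin"])
    return c["cx"]+f*v[0]/-v[2],c["cy"]-f*v[1]/-v[2]
E
python3 - <<'E'
from h import *
c=read_camera("top");im=c["color"]
print({k:v for k,v in c.items() if 'dist' in k})
s=read_camera("scene")["color"]
a=cv2.resize(im[205:305,195:295],(400,400),interpolation=cv2.INTER_CUBIC)
b=cv2.resize(s[255:355,345:445],(400,400),interpolation=cv2.INTER_CUBIC)
cv2.imwrite("pics/z1.png",np.hstack([a,b]))
# white blobs
m=(im.min(2)>185).astype(np.uint8);m[:200]=0;m[320:]=0
for k in cv2.findContours(m,0,2)[0]:
    if cv2.contourArea(k)>30:
        r=cv2.minAreaRect(k);print(r,"z.134",onz(c,r[0],.134))
h=cv2.cvtColor(im,cv2.COLOR_BGR2HSV)
m=((h[...,1]>120)&(h[...,0]<20)).astype(np.uint8);m[:205]=0;m[300:]=0;m[:,:340]=0;m[:,460:]=0
k=max(cv2.findContours(m,0,2)[0],key=cv2.contourArea);r=cv2.minAreaRect(k)
print("board",r,[onz(c,p,.015).round(4) for p in cv2.boxPoints(r)],onz(c,r[0],.015))
E
```

```text
{}
((246.00942993164062, 282.78302001953125), (28.70835304260254, 35.851104736328125), 74.05460357666016) z.134 [0.43031155 0.19533273 0.134     ]
((227.0, 233.0), (22.0, 14.0), 90.0) z.134 [0.56343079 0.24864464 0.134     ]
((268.453857421875, 227.6692657470703), (14.7601318359375, 9.798744201660156), 60.2551155090332) z.134 [0.57718704 0.13789403 0.134     ]
board ((400.89215087890625, 250.0758056640625), (71.58846282958984, 73.41718292236328), 88.60282135009766) [array([ 0.6327, -0.1236,  0.015 ]), array([ 0.6366, -0.3355,  0.015 ]), array([ 0.4305, -0.3324,  0.015 ]), array([ 0.4265, -0.1251,  0.015 ])] [ 0.53048098 -0.2292046   0.015     ]
```

View pics/z1.png

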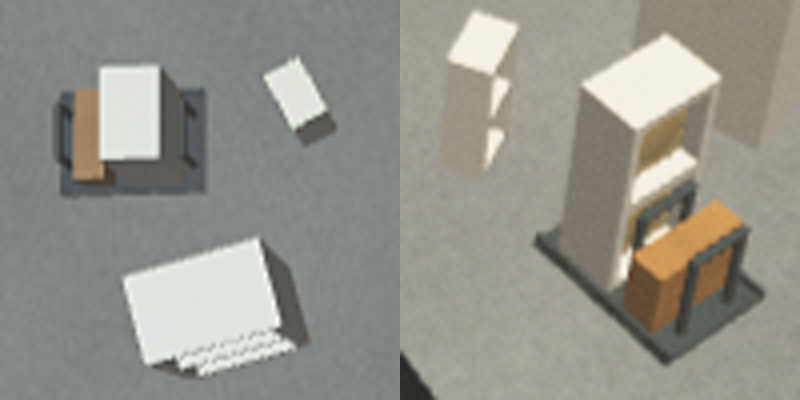

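```bash
cat >> h.py <<'E'
# approx arm model for checking joint ranges
L1,L2,H,L3,OFF=.425,.392,.15,.23,.117
C=R.from_euler('z',90,degrees=True)
def ik(p,Rt,L3=L3):
    t=Rt.apply([0,0,1]);W=np.array(p)-L3*t
    q1=np.arctan2(W[1],W[0])-np.arcsin(OFF/np.hypot(W[0],W[1]))
    r=np.sqrt(W[0]**2+W[1]**2-OFF**2);z=W[2]-H;D=np.hypot(r,z)
    q3=np.arccos(np.clip((D*D-L1**2-L2**2)/(2*L1*L2),-1,1))
    q2=np.arctan2(r,z)-np.arctan2(L2*np.sin(q3),L1+L2*np.cos(q3))
    B=R.from_euler('z',q1)*R.from_euler('y',q2+q3)
    M=(B.inv()*Rt*C.inv()).as_matrix()
    q5=np.arccos(M[2,2]);q4=np.arctan2(M[1,2],M[0,2]);q6=np.arctan2(M[2,1],-M[2,0])
    return np.array([q1,q2,q3,q4,q5,q6]).round(3)
def rot(z,y):
    z=np.array(z,float);z/=np.linalg.norm(z);y=np.array(y,float);y-=z*(y@z);y/=np.linalg.norm(y)
    return R.from_matrix(np.c_[np.cross(y,z),y,z])
def plan(p0,R0,p1,R1,n):
    "one row that, repeated n times, leads from pose 0 to pose 1"
    w=(R0.inv()*R1).as_rotvec()/n
    S=sum(R.from_rotvec(w*k).as_matrix() for k in range(n))
    v=np.linalg.solve(S,R0.inv().apply(np.array(p1)-p0))
    print(n,"row:",(v/.025).round(2),(np.degrees(w)/5).round(2),"mm/row",np.linalg.norm(v)*1e3,"deg/row",np.degrees(np.linalg.norm(w)))
    X=[(R0*R.from_rotvec(w*k)) for k in range(n+1)];p=np.array(p0,float);P=[p.copy()]
    for k in range(n): p=p+X[k].apply(v);P.append(p.copy())
    return P,X
def now():
    o=get_obs();return o,np.array(o["ee_pos"]),R.from_rotvec(o["tool_rot"])
E
cat > m.py <<'E'
from h import *
MC=np.array([.5634,.2486]);PSI=np.radians(90) # overwritten below
E
python3 - <<'E'
from h import *
c=read_camera("top")
pts=[(98,66),(160,64),(162,160),(101,161)]
w=np.array([onz(c,(194.5+x/4+.1,204.5+y/4+.1),.134) for x,y in pts]);print(w.round(4),w.mean(0))
e=w[2]-w[1]+w[3]-w[0];print("long edge",np.linalg.norm(e)/2,np.degrees(np.arctan2(e[1],e[0])))
base=[(61,92),(206,90),(206,190),(62,194)]
w=np.array([onz(c,(194.5+x/4+.1,204.5+y/4+.1),.008) for x,y in base]);print(w.round(4),w.mean(0))
s=read_camera("scene");pts=[(583,84),(665,33),(720,76),(637,130)]
w=np.array([onz(s,(344.5+(x-400)/4,254.5+y/4),.134) for x,y in pts]);print(w.round(4),w.mean(0))
# big mould/small mould heights: tops in both views at trial heights
for z in(.08,.09,.1): print(z,onz(c,(268.5,227.7),z)[:2],onz(s,(344.5+82/4,254.5+42/4),z)[:2])
for z in(.17,.19,.21): print(z,onz(c,(245,279),z)[:2],onz(s,(434,216),z)[:2])
o,p,Rn=now();print(o["q"],ik(p,Rn))
for s_ in(1,-1):
  Rg=rot([0,1,-1],[s_,0,0]);t=Rg.apply([0,0,1])
  for g in([.5634,.24,.095],[.5634,.24,.2],[.5,0.,.2],[.53,-.23,.06]):
    print(s_,g,ik(np.array(g)+.019*t,Rg))
E
```

```text
[[0.5959 0.2707 0.134 ]
 [0.597  0.229  0.134 ]
 [0.532  0.2263 0.134 ]
 [0.5316 0.267  0.134 ]] [0.56412059 0.24823083 0.134     ]
long edge 0.06477114947102551 -177.15096663778345
[[0.6004 0.3211 0.008 ]
 [0.6012 0.2159 0.008 ]
 [0.5282 0.2145 0.008 ]
 [0.5259 0.3182 0.008 ]] [0.56390416 0.26742833 0.008     ]
[[0.5913 0.2276 0.134 ]
 [0.5303 0.2246 0.134 ]
 [0.5294 0.2645 0.134 ]
 [0.5909 0.2675 0.134 ]] [0.56045862 0.24605607 0.134     ]
0.08 [0.58648145 0.14339592] [0.57544698 0.1333071 ]
0.09 [0.58474466 0.14235399] [0.58257257 0.14076214]
0.1 [0.58300788 0.14131206] [0.58969817 0.14821718]
0.17 [0.43724555 0.19300665] [0.41170514 0.16943202]
0.19 [0.43556021 0.19013326] [0.43248234 0.18522905]
0.21 [0.43387487 0.18725987] [0.45325953 0.20102609]
[-1.49138641e+00  3.13084616e-01  1.49789505e+00 -3.26974412e-06
  1.33099191e+00 -2.23389492e-01] [-1.493  0.313  1.497 -0.     1.331 -0.225]
1 [0.5634, 0.24, 0.095] [-0.047  0.64   1.611  0.892  1.138 -0.545]
1 [0.5634, 0.24, 0.2] [-0.047  0.507  1.519  0.827  1.286 -0.363]
1 [0.5, 0.0, 0.2] [-0.516  0.403  1.679  0.663  1.529 -0.709]
1 [0.53, -0.23, 0.06] [-0.802  0.846  1.328  0.514  1.588 -0.961]
-1 [0.5634, 0.24, 0.095] [-0.047  0.64   1.611  0.892  1.138  2.597]
-1 [0.5634, 0.24, 0.2] [-0.047  0.507  1.519  0.827  1.286  2.779]
-1 [0.5, 0.0, 0.2] [-0.516  0.403  1.679  0.663  1.529  2.433]
-1 [0.53, -0.23, 0.06] [-0.802  0.846  1.328  0.514  1.588  2.181]
```

```bash
cat > m.py <<'E'
from h import *
a=np.radians(92.8);mx=np.array([np.cos(a),np.sin(a),0]);MC=np.array([.5625,.247,.069])
G=MC-.008*mx+[0,0,.026]
t=(mx-[0,0,1])/np.sqrt(2);Rg=rot(t,[np.sin(a),-np.cos(a),0])
TG=G+.019*t   # TCP at the grasp
E
python3 - <<'E'
from m import *
o,p,Rn=now();print("grasp tcp",TG.round(4))
p1=TG-.11*t
P,X=plan(p,Rn,p1,Rg,30)
for k in range(0,31,3):print(P[k].round(3),X[k].apply([0,0,1]).round(2),ik(P[k],X[k]))
E
```

```text
grasp tcp [0.5622 0.2524 0.0816]
30 row: [ 1.03 -0.08  0.53] [ 0.2   0.25 -0.48] mm/row 29.07559882774512 deg/row 2.869765779078271
[ 0.157 -0.501  0.231] [-0.  0. -1.] [-1.493  0.313  1.497 -0.     1.331 -0.225]
[ 0.228 -0.468  0.194] [ 0.04  0.07 -1.  ] [-1.37   0.354  1.544  0.059  1.306 -0.244]
[ 0.296 -0.424  0.162] [ 0.08  0.15 -0.99] [-1.245  0.394  1.58   0.127  1.286 -0.269]
[ 0.36  -0.37   0.137] [ 0.1   0.23 -0.97] [-1.116  0.431  1.607  0.201  1.273 -0.299]
[ 0.417 -0.307  0.119] [ 0.11  0.31 -0.94] [-0.985  0.464  1.624  0.282  1.266 -0.333]
[ 0.467 -0.237  0.108] [ 0.12  0.39 -0.92] [-0.852  0.493  1.631  0.366  1.267 -0.37 ]
[ 0.508 -0.16   0.105] [ 0.11  0.46 -0.88] [-0.717  0.516  1.628  0.453  1.276 -0.406]
[ 0.539 -0.078  0.108] [ 0.09  0.53 -0.84] [-0.581  0.533  1.616  0.539  1.291 -0.441]
[0.559 0.006 0.119] [ 0.06  0.6  -0.8 ] [-0.447  0.543  1.597  0.623  1.313 -0.472]
[0.568 0.091 0.136] [ 0.02  0.66 -0.75] [-0.314  0.547  1.57   0.704  1.338 -0.499]
[0.566 0.175 0.159] [-0.03  0.71 -0.71] [-0.184  0.544  1.537  0.779  1.366 -0.522]
```

```bash
python3 - <<'E'
from m import *
o,p,Rn=now()
p1=np.array([.52,0,.25])
P,X=plan(p,Rn,p1,Rg,20)
for k in range(0,21,4):print(P[k].round(3),ik(P[k],X[k]))
P,X=plan(p1,Rg,TG-.1*t,Rg,10)
E
```

```text
20 row: [ 1.28 -0.03  0.46] [ 0.3   0.38 -0.71] mm/row 34.069639701175255 deg/row 4.304648668617406
[ 0.157 -0.501  0.231] [-1.493  0.313  1.497 -0.     1.331 -0.225]
[ 0.275 -0.447  0.192] [-1.297  0.388  1.507  0.118  1.371 -0.309]
[ 0.378 -0.361  0.173] [-1.099  0.437  1.512  0.247  1.427 -0.397]
[ 0.458 -0.251  0.177] [-0.9    0.457  1.512  0.381  1.501 -0.485]
[ 0.506 -0.127  0.203] [-0.703  0.447  1.506  0.516  1.592 -0.564]
[0.52 0.   0.25] [-0.512  0.409  1.492  0.648  1.697 -0.631]
10 row: [0.23 0.22 0.78] [0. 0. 0.] mm/row 21.139909036462257 deg/row 0.0
```

>>> servo_tool:
  increments:
    - [0.98,-0.02,0.35,0.23,0.29,-0.55]
    - [0.98,-0.02,0.35,0.23,0.29,-0.55]
    - [0.98,-0.02,0.35,0.23,0.29,-0.55]
    - [0.98,-0.02,0.35,0.23,0.29,-0.55]
    - [0.98,-0.02,0.35,0.23,0.29,-0.55]
    - [0.98,-0.02,0.35,0.23,0.29,-0.55]
    - [0.98,-0.02,0.35,0.23,0.29,-0.55]
    - [0.98,-0.02,0.35,0.23,0.29,-0.55]
    - [0.98,-0.02,0.35,0.23,0.29,-0.55]
    - [0.98,-0.02,0.35,0.23,0.29,-0.55]
  jaw: 1

```text
t: 1.13
ee_pos: [0.3696, -0.367, 0.1756]
tool_rot: [-2.667, -1.111, -0.319]
wrist_force: [0.6, -0.4, -0.7]
finger_gap: 1.001
grip_force: 0.0
```

>>> servo_tool:
  increments:
    - [0.98,-0.02,0.35,0.23,0.29,-0.55]
    - [0.98,-0.02,0.35,0.23,0.29,-0.55]
    - [0.98,-0.02,0.35,0.23,0.29,-0.55]
    - [0.98,-0.02,0.35,0.23,0.29,-0.55]
    - [0.98,-0.02,0.35,0.23,0.29,-0.55]
    - [0.98,-0.02,0.35,0.23,0.29,-0.55]
    - [0.98,-0.02,0.35,0.23,0.29,-0.55]
    - [0.98,-0.02,0.35,0.23,0.29,-0.55]
    - [0.98,-0.02,0.35,0.23,0.29,-0.55]
    - [0.98,-0.02,0.35,0.23,0.29,-0.55]

```text
t: 1.97
ee_pos: [0.4967, -0.1455, 0.2011]
tool_rot: [-2.093, -1.588, -0.575]
wrist_force: [0.4, 0.0, -0.2]
finger_gap: 0.998
grip_force: 0.0
```

>>> servo_tool:
  increments:
    - [0.98,-0.02,0.35,0.23,0.29,-0.55]
    - [0.98,-0.02,0.35,0.23,0.29,-0.55]
    - [0.98,-0.02,0.35,0.23,0.29,-0.55]
    - [0.98,-0.02,0.35,0.23,0.29,-0.55]
    - [0.98,-0.02,0.35,0.23,0.29,-0.55]
    - [0.98,-0.02,0.35,0.23,0.29,-0.55]
    - [0,0,0,0,0,0]

```text
t: 2.55
ee_pos: [0.514, 0.0014, 0.2549]
tool_rot: [-1.701, -1.803, -0.698]
wrist_force: [0.2, -0.0, 0.9]
finger_gap: 1.003
grip_force: 0.0
```

```bash
python3 - <<'E'
from m import *
o,p,Rn=now();print(p,o["q"].round(3),ik(p,Rn),np.degrees((Rn.inv()*Rg).as_rotvec()))
P,X=plan(p,Rn,TG-.1*t,Rg,8)
c=read_camera("wrist");cv2.imwrite("pics/w1.png",c["color"]);print({k:v for k,v in c.items() if k!="color"})
E
```

```text
[0.51399511 0.00135565 0.25494293] [-0.538  0.422  1.48   0.628  1.72  -0.657] [-0.512  0.397  1.496  0.64   1.712 -0.632] [-0.66799511  0.09984839  0.27274053]
8 row: [0.27 0.31 0.99] [-0.02  0.    0.01] mm/row 26.74368443622565 deg/row 0.09105068715987748
{'fovy': 59.9866808112395, 'cx': 317.95424655309296, 'cy': 244.43447995000236, 'T_tool_cam': array([[-4.50171829e-04,  9.54967715e-01,  2.96709389e-01,
         7.66658178e-02],
       [ 9.99999793e-01,  5.66554799e-04, -3.06258613e-04,
         7.23150234e-04],
       [-4.60569216e-04,  2.96709189e-01, -9.54967772e-01,
        -1.41730726e-01],
       [ 0.00000000e+00,  0.00000000e+00,  0.00000000e+00,
         1.00000000e+00]])}
```

View pics/w1.png

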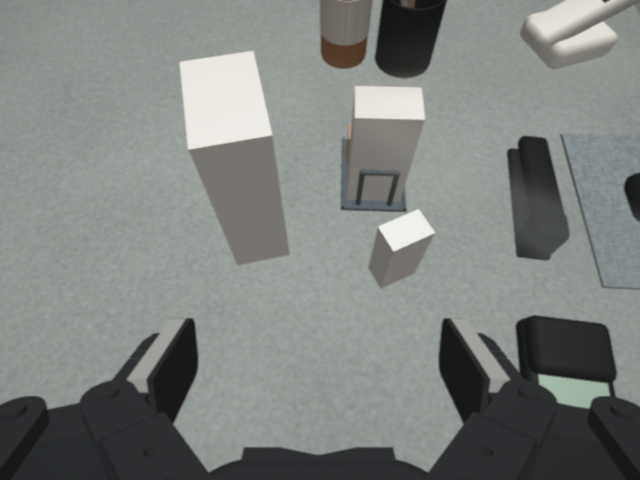

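The wrist view shows the mould top with corners at (355,88), (421,88), (423,120) and (352,118). The small mould at (402,245) is in front of it but low. I'll check the position.

```bash
python3 - <<'E'
from m import *
o,p,Rn=now();c=read_camera("wrist");T=c["T_tool_cam"];f=240/np.tan(np.radians(c["fovy"]/2))
O=p+Rn.apply(T[:3,3])
def W(px,z):
    d=Rn.apply(T[:3,:3]@[(px[0]-c["cx"])/f,-(px[1]-c["cy"])/f,-1]);return O+d*(z-O[2])/d[2]
w=np.array([W(x,.134) for x in[(355,88),(421,88),(423,120),(352,118)]]);print(w.round(4),w.mean(0))
P,X=plan(TG-.1*t,Rg,TG,Rg,10)
print([W(x,.09).round(3) for x in [(407,211),(434,233),(389,248)]])
E
```

```text
[[0.5334 0.2623 0.134 ]
 [0.5943 0.2653 0.134 ]
 [0.5938 0.2257 0.134 ]
 [0.5313 0.2249 0.134 ]] [0.56317837 0.24458456 0.134     ]
10 row: [-0.   0.   0.4] [0. 0. 0.] mm/row 9.999999999999998 deg/row 0.0
[array([0.585, 0.158, 0.09 ]), array([0.608, 0.137, 0.09 ]), array([0.568, 0.12 , 0.09 ])]
```

>>> servo_tool:
  increments:
    - [0.27,0.31,0.98,-0.02,0,0.01]
    - [0.27,0.31,0.98,-0.02,0,0.01]
    - [0.27,0.31,0.98,-0.02,0,0.01]
    - [0.27,0.31,0.98,-0.02,0,0.01]
    - [0.27,0.31,0.98,-0.02,0,0.01]
    - [0.27,0.31,0.98,-0.02,0,0.01]
    - [0.27,0.31,0.98,-0.02,0,0.01]
    - [0.27,0.31,0.98,-0.02,0,0.01]
    - [0,0,0,0,0,0]

```text
t: 3.4
ee_pos: [0.566, 0.1799, 0.1496]
tool_rot: [-1.72, -1.788, -0.703]
wrist_force: [-0.3, 0.6, -0.5]
finger_gap: 1.002
grip_force: 0.0
```

```bash
python3 - <<'E'
from m import *
o,p,Rn=now();c=read_camera("wrist");cv2.imwrite("pics/w2.png",c["color"])
print(p,o["q"].round(3));P,X=plan(p,Rn,TG,Rg,8)
E
```

```text
[0.56603783 0.17991833 0.14964203] [-0.204  0.583  1.526  0.774  1.357 -0.543]
8 row: [ 0.02 -0.    0.5 ] [ 0.    0.   -0.01] mm/row 12.441542309726492 deg/row 0.07324708262481185
```

View pics/w2.png

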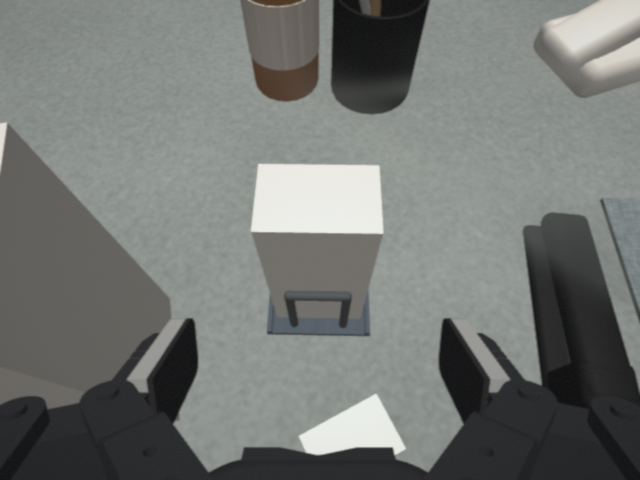

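The mould sits centred between the fingers (top face columns 252–383, rows 165–233), and the small mould passes below them. Going in.

>>> servo_tool:
  increments:
    - [0.02,0,0.5,0,0,0]
    - [0.02,0,0.5,0,0,0]
    - [0.02,0,0.5,0,0,0]
    - [0.02,0,0.5,0,0,0]
    - [0.02,0,0.5,0,0,0]
    - [0.02,0,0.5,0,0,0]
    - [0.02,0,0.5,0,0,0]
    - [0.02,0,0.5,0,0,0]
    - [0,0,0,0,0,0]

```text
t: 4.2
ee_pos: [0.5624, 0.2528, 0.0824]
tool_rot: [-1.72, -1.79, -0.704]
wrist_force: [-0.3, 0.4, -1.3]
finger_gap: 1.0
grip_force: 0.0
```

>>> servo_tool:
  increments:
    - [0,0,0,0,0,0]
    - [0,0,0,0,0,0]
    - [0,0,0,0,0,0]
    - [0,0,0,0,0,0]
    - [0,0,0,0,0,0]
    - [0,0,0,0,0,0]
    - [0,0,0,0,0,0]
    - [0,0,0,0,0,0]
  jaw: -1
  squeeze: 80

```text
t: 4.87
ee_pos: [0.564, 0.2508, 0.085]
tool_rot: [-1.721, -1.791, -0.709]
wrist_force: [-2.1, -1.6, 5.6]
finger_gap: 0.713
grip_force: 87.1
```

```bash
python3 - <<'E'
from m import *
o,p,Rn=now();print(p-TG,o["q"].round(3),o["finger_gap"],o["grip_force"],o["wrist_force"])
P,X=plan(p,Rn,p+[0,0,.13],Rg,10)
p1=p+[0,0,.13]
P,X=plan(p1,Rg,[.52,.03,.22],Rg,10)
E
```

```text
[ 0.00174586 -0.00158624  0.00340397] [-0.08   0.68   1.558  0.854  1.19  -0.572] 0.7128278443569559 87.0754936337471 [-2.11699881 -1.61303059  5.57172883]
10 row: [ 0.37 -0.   -0.37] [ 0.01  0.   -0.01] mm/row 13.000004656746082 deg/row 0.05311391882771702
10 row: [-0.6  -0.22 -0.63] [0. 0. 0.] mm/row 22.523521816955135 deg/row 0.0
```

>>> servo_tool:
  increments:
    - [0.37,0,-0.37,0,0,0]
    - [0.37,0,-0.37,0,0,0]
    - [0.37,0,-0.37,0,0,0]
    - [0.37,0,-0.37,0,0,0]
    - [0.37,0,-0.37,0,0,0]
    - [0.37,0,-0.37,0,0,0]
    - [0.37,0,-0.37,0,0,0]
    - [0.37,0,-0.37,0,0,0]
    - [0.37,0,-0.37,0,0,0]
    - [0.37,0,-0.37,0,0,0]

```text
t: 5.7
ee_pos: [0.5639, 0.2514, 0.2164]
tool_rot: [-1.722, -1.791, -0.708]
wrist_force: [0.2, 0.1, -3.4]
finger_gap: 0.715
grip_force: 87.1
```

>>> servo_tool:
  increments:
    - [-0.5,-0.2,-0.55,0,0,0]
    - [-0.6,-0.22,-0.63,0,0,0]
    - [-0.6,-0.22,-0.63,0,0,0]
    - [-0.6,-0.22,-0.63,0,0,0]
    - [-0.6,-0.22,-0.63,0,0,0]
    - [-0.6,-0.22,-0.63,0,0,0]
    - [-0.6,-0.22,-0.63,0,0,0]
    - [-0.6,-0.22,-0.63,0,0,0]
    - [-0.6,-0.22,-0.63,0,0,0]
    - [-0.5,-0.2,-0.55,0,0,0]

```text
t: 6.53
ee_pos: [0.5183, 0.0369, 0.2225]
tool_rot: [-1.723, -1.79, -0.708]
wrist_force: [0.5, -0.7, -3.4]
finger_gap: 0.714
grip_force: 87.3
```

```bash
python3 - <<'E'
from m import *
o,p,Rn=now();print(p,o["q"].round(3),o["finger_gap"],o["grip_force"],o["wrist_force"])
c=read_camera("scene");cv2.imwrite("pics/s2.png",c["color"])
E
```

```text
[0.51834381 0.03691501 0.22249538] [-0.48   0.433  1.552  0.658  1.606 -0.651] 0.7144647115406386 87.33942121267319 [ 0.49899762 -0.68053298 -3.43945868]
```

View pics/s2.png

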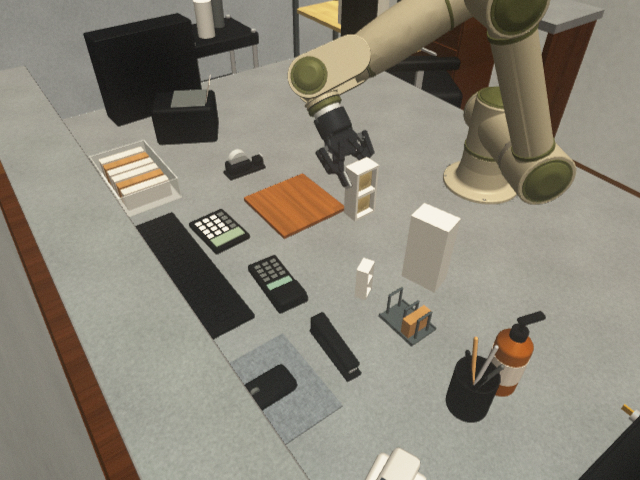

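The mould is held upright, clear of the sorter at (361,190), with both bars still in. Now I'll turn it over about the tool axis.

>>> servo_tool:
  increments:
    - [0,0,0,0,0,1]
    - [0,0,0,0,0,1]
    - [0,0,0,0,0,1]
    - [0,0,0,0,0,1]
    - [0,0,0,0,0,1]
    - [0,0,0,0,0,1]
    - [0,0,0,0,0,1]
    - [0,0,0,0,0,1]
    - [0,0,0,0,0,1]
    - [0,0,0,0,0,1]

```text
t: 7.42
ee_pos: [0.5187, 0.0384, 0.2224]
tool_rot: [-2.224, -0.854, -0.313]
wrist_force: [1.0, 0.4, -2.7]
finger_gap: 0.714
grip_force: 87.1
```

>>> servo_tool:
  increments:
    - [0,0,0,0,0,1]
    - [0,0,0,0,0,1]
    - [0,0,0,0,0,1]
    - [0,0,0,0,0,1]
    - [0,0,0,0,0,1]
    - [0,0,0,0,0,1]
    - [0,0,0,0,0,1]
    - [0,0,0,0,0,1]
    - [0,0,0,0,0,1]
    - [0,0,0,0,0,1]

```text
t: 8.25
ee_pos: [0.5187, 0.0384, 0.2225]
tool_rot: [-2.356, 0.165, 0.109]
wrist_force: [-0.2, 0.2, -2.9]
finger_gap: 0.712
grip_force: 87.1
```

>>> servo_tool:
  increments:
    - [0,0,0,0,0,1]
    - [0,0,0,0,0,1]
    - [0,0,0,0,0,1]
    - [0,0,0,0,0,1]
    - [0,0,0,0,0,1]
    - [0,0,0,0,0,1]
    - [0,0,0,0,0,1]
    - [0,0,0,0,0,1]
    - [0,0,0,0,0,1]
    - [0,0,0,0,0,1]

```text
t: 9.08
ee_pos: [0.5187, 0.0384, 0.2225]
tool_rot: [-2.12, 1.175, 0.521]
wrist_force: [0.1, -0.1, -4.3]
finger_gap: 0.713
grip_force: 87.2
```

>>> servo_tool:
  increments:
    - [0,0,0,0,0,1]
    - [0,0,0,0,0,1]
    - [0,0,0,0,0,1]
    - [0,0,0,0,0,1]
    - [0,0,0,0,0,1]
    - [0,0,0,0,0,0.9]
    - [0,0,0,0,0,0]

```text
t: 9.67
ee_pos: [0.5187, 0.0384, 0.2224]
tool_rot: [-1.806, 1.727, 0.743]
wrist_force: [-0.1, 0.5, -3.6]
finger_gap: 0.717
grip_force: 87.2
```

```bash
python3 - <<'E'
from m import *
o,p,Rn=now();print(p,o["q"].round(3),o["wrist_force"])
print(Rn.apply(np.eye(3)).round(3))
# mould x now: in tool frame at the start Rg^-1 mx
b=Rg.inv().apply(mx);print("mould x",Rn.apply(b).round(3),"z",Rn.apply(Rg.inv().apply([0,0,1])).round(3))
c=read_camera("scene");q=proj(c,p);x,y=map(int,q)
cv2.imwrite("pics/s3.png",cv2.resize(c["color"][max(0,y-100):y+100,x-130:x+130],(780,600)))
E
```

```text
[0.5186828  0.03838388 0.22238761] [-0.478  0.434  1.552  0.659  1.605  2.486] [-0.08416229  0.48490354 -3.58891495]
[[ 0.033 -0.709 -0.705]
 [-0.999 -0.044 -0.002]
 [-0.03   0.704 -0.709]]
mould x [ 0.002 -0.003 -1.   ] z [ 0.044 -0.999  0.003]
```

View pics/s3.png

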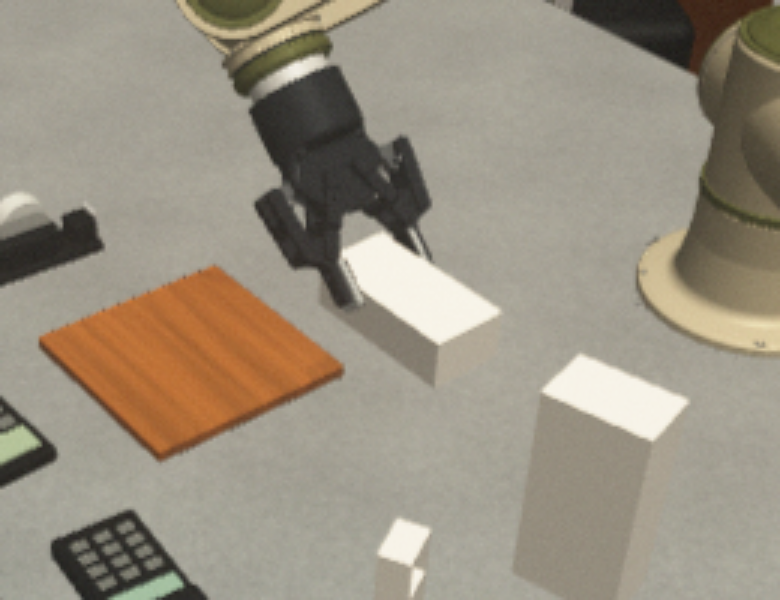

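```bash
python3 - <<'E'
from m import *
o,p,Rn=now()
Rf=rot((mx-[0,0,1]),[-np.sin(a),np.cos(a),0])
p1=np.array([.53,-.242,.07]);P,X=plan(p,Rn,p1,Rf,16);print(ik(p1,Rf))
P,X=plan(p1,Rf,p1-[0,0,.025],Rf,2)
E
```

```text
16 row: [ 0.77  0.01 -0.23] [-0. -0.  0.] mm/row 19.957198011199115 deg/row 0.02215927279943262
[-0.819  0.861  1.229  0.478  1.689  2.171]
2 row: [ 0.35 -0.    0.35] [0. 0. 0.] mm/row 12.5 deg/row 0.0
```

>>> servo_tool:
  increments:
    - [0.6,0.01,-0.18,0,0,0]
    - [0.77,0.01,-0.23,0,0,0]
    - [0.77,0.01,-0.23,0,0,0]
    - [0.77,0.01,-0.23,0,0,0]
    - [0.77,0.01,-0.23,0,0,0]
    - [0.77,0.01,-0.23,0,0,0]
    - [0.77,0.01,-0.23,0,0,0]
    - [0.77,0.01,-0.23,0,0,0]
    - [0.77,0.01,-0.23,0,0,0]
    - [0.77,0.01,-0.23,0,0,0]

```text
t: 10.55
ee_pos: [0.5243, -0.1363, 0.1282]
tool_rot: [-1.809, 1.722, 0.741]
wrist_force: [0.3, -0.2, -3.7]
finger_gap: 0.715
grip_force: 87.1
```

>>> servo_tool:
  increments:
    - [0.77,0.01,-0.23,0,0,0]
    - [0.77,0.01,-0.23,0,0,0]
    - [0.77,0.01,-0.23,0,0,0]
    - [0.77,0.01,-0.23,0,0,0]
    - [0.77,0.01,-0.23,0,0,0]
    - [0.6,0.01,-0.18,0,0,0]
    - [0.3,0,-0.1,0,0,0]
    - [0,0,0,0,0,0]

```text
t: 11.22
ee_pos: [0.5277, -0.2455, 0.0694]
tool_rot: [-1.807, 1.724, 0.742]
wrist_force: [-0.7, 0.6, -3.2]
finger_gap: 0.715
grip_force: 87.2
```

```bash
python3 - <<'E'
from m import *
o,p,Rn=now();print(p,o["q"].round(3),o["wrist_force"]);b=Rg.inv().apply(mx);print("mould x",Rn.apply(b).round(4))
E
```

```text
[ 0.52774835 -0.24548719  0.06939314] [-0.843  0.898  1.171  0.469  1.712  2.162] [-0.71587603  0.5916604  -3.24024311]
mould x [ 0.0039 -0.002  -1.    ]
```

>>> servo_tool:
  increments:
    - [0.2,0,0.2,0,0,0]
    - [0.2,0,0.2,0,0,0]
    - [0,0,0,0,0,0]
    - [0.4,0,0.4,0,0,0]
    - [0.4,0,0.4,0,0,0]

```text
t: 11.63
ee_pos: [0.5289, -0.2442, 0.0305]
tool_rot: [-1.808, 1.72, 0.742]
wrist_force: [-18.7, -31.1, 154.4]
finger_gap: 0.711
grip_force: 111.7
```

>>> servo_tool:
  increments:
    - [-0.4,0,-0.4,0,0,0]
    - [-0.4,0,-0.4,0,0,0]
    - [0,0,0,0,0,0]

```text
t: 11.88
ee_pos: [0.529, -0.2446, 0.0583]
tool_rot: [-1.81, 1.723, 0.738]
wrist_force: [0.8, 0.5, -1.8]
finger_gap: 0.712
grip_force: 94.9
```

```bash
cat > look.py <<'E'
from m import *
import sys
o,p,Rn=now();print(p,o["wrist_force"],o["finger_gap"],o["grip_force"]);b=Rg.inv().apply(mx);print("mould x",Rn.apply(b).round(4))
c=read_camera("scene");x,y=map(int,proj(c,p))
cv2.imwrite(sys.argv[1],cv2.resize(c["color"][y-75:y+75,x-100:x+100],(800,600),interpolation=cv2.INTER_CUBIC))
E
python3 look.py pics/s4.png
```

```text
[ 0.52901667 -0.24455412  0.05832337] [ 0.78747061  0.49150837 -1.84318363] 0.7116088483640547 94.92092192173004
mould x [ 0.0065 -0.0052 -1.    ]
```

The rap reading peaked at 154 N, which is over the 120 N limit. Any further rap must be gentler. The held weight now seems lower, so I'll look.

View pics/s4.png

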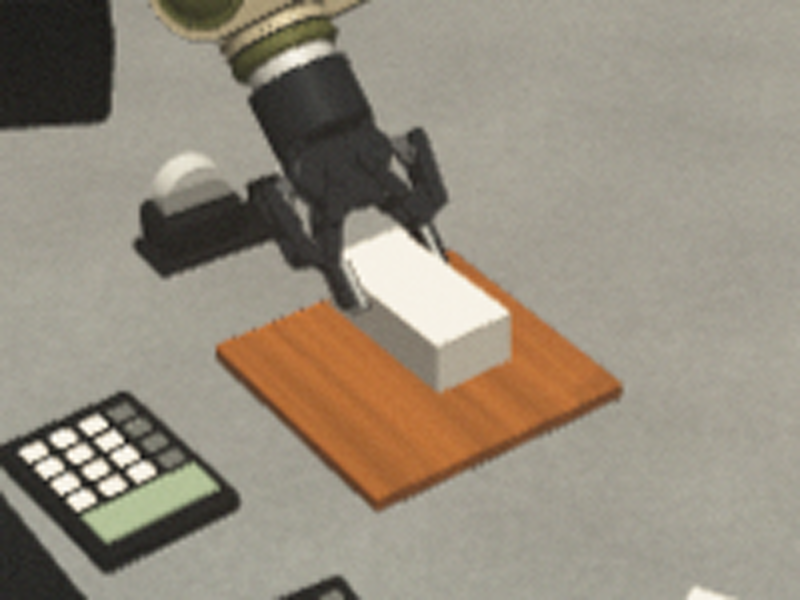

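>>> servo_tool:
  increments:
    - [-0.2,0,-0.2,0,0,0]
    - [-0.3,0,-0.3,0,0,0]
    - [-0.3,0,-0.3,0,0,0]
    - [-0.3,0,-0.3,0,0,0]
    - [0,0,0,0,0,0]

```text
t: 12.35
ee_pos: [0.5288, -0.2446, 0.098]
tool_rot: [-1.811, 1.723, 0.737]
wrist_force: [0.3, 0.0, -2.3]
finger_gap: 0.713
grip_force: 94.9
```

```bash
python3 look.py pics/s5.png; python3 - <<'E'
from h import *
F=[]
for k in range(6): read_camera("top");F.append(get_obs()["wrist_force"])
print(np.mean(F,0),np.std(F,0))
E
```

```text
[ 0.52880756 -0.24456519  0.097953  ] [ 0.25935741  0.03093853 -2.26657659] 0.7130716011455164 94.89443242549896
mould x [ 0.0068 -0.0054 -1.    ]
[ 0.06876643  0.17446281 -3.31874583] [0.47245311 0.37691036 0.51654043]
```

View pics/s5.png

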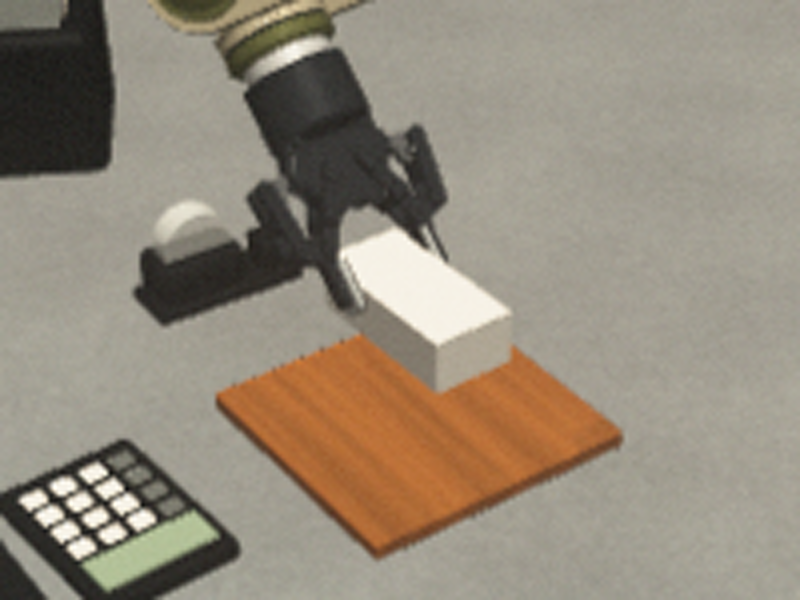

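Both bars are still in: the board is bare and the weight is unchanged at −3.3 N. I'll find the contact height slowly, then rap with little overtravel.

>>> servo_tool:
  increments:
    - [0.4,0,0.4,0,0,0]
    - [0.4,0,0.4,0,0,0]
    - [0.4,0,0.4,0,0,0]
    - [0.4,0,0.4,0,0,0]
    - [0.12,0,0.12,0,0,0]
    - [0,0,0,0,0,0]

```text
t: 13.2
ee_pos: [0.5279, -0.2436, 0.0328]
tool_rot: [-1.807, 1.723, 0.746]
wrist_force: [0.1, -0.2, -2.5]
finger_gap: 0.711
grip_force: 94.9
```

>>> servo_tool:
  increments:
    - [0.03,0,0.03,0,0,0]
    - [0,0,0,0,0,0]

```text
t: 13.37
ee_pos: [0.5286, -0.2444, 0.0338]
tool_rot: [-1.809, 1.724, 0.741]
wrist_force: [0.6, -0.6, -3.2]
finger_gap: 0.714
grip_force: 94.8
```

>>> servo_tool:
  increments:
    - [0.03,0,0.03,0,0,0]
    - [0,0,0,0,0,0]

```text
t: 13.53
ee_pos: [0.5285, -0.2443, 0.0328]
tool_rot: [-1.809, 1.724, 0.741]
wrist_force: [0.5, -0.5, -3.1]
finger_gap: 0.715
grip_force: 94.8
```

>>> servo_tool:
  increments:
    - [0.03,0,0.03,0,0,0]
    - [0,0,0,0,0,0]

```text
t: 13.7
ee_pos: [0.5284, -0.2442, 0.0314]
tool_rot: [-1.808, 1.724, 0.742]
wrist_force: [0.0, -0.3, -3.2]
finger_gap: 0.713
grip_force: 94.8
```

>>> servo_tool:
  increments:
    - [0.03,0,0.03,0,0,0]
    - [0,0,0,0,0,0]

```text
t: 13.87
ee_pos: [0.5285, -0.2442, 0.0309]
tool_rot: [-1.808, 1.723, 0.742]
wrist_force: [-0.8, 0.6, 3.2]
finger_gap: 0.713
grip_force: 95.2
```

>>> servo_tool:
  increments:
    - [-0.28,0,-0.28,0,0,0]
    - [-0.28,0,-0.28,0,0,0]
    - [0,0,0,0,0,0]
    - [0,0,0,0,0,0]
    - [0.28,0,0.28,0,0,0]
    - [0.28,0,0.28,0,0,0]

```text
t: 14.37
ee_pos: [0.5284, -0.244, 0.0301]
tool_rot: [-1.808, 1.723, 0.742]
wrist_force: [-5.2, 4.0, 78.7]
finger_gap: 0.713
grip_force: 102.2
```

>>> servo_tool:
  increments:
    - [-0.28,0,-0.28,0,0,0]
    - [-0.28,0,-0.28,0,0,0]
    - [0,0,0,0,0,0]
    - [0,0,0,0,0,0]

```text
t: 14.7
ee_pos: [0.5284, -0.2442, 0.05]
tool_rot: [-1.809, 1.724, 0.741]
wrist_force: [-0.6, 1.3, -4.0]
finger_gap: 0.709
grip_force: 97.1
```

```bash
cat > wt.py <<'E'
from h import *
F=[]
for k in range(8): read_camera("top");F.append(get_obs()["wrist_force"])
print(get_obs()["ee_pos"],np.mean(F,0),np.std(F,0)/8**.5)
E
python3 wt.py
```

```text
[ 0.52825002 -0.24402908  0.04986934] [ 0.160757    0.39293665 -3.17856076] [0.14573307 0.09672998 0.06951962]
```

>>> servo_tool:
  increments:
    - [0.28,0,0.28,0,0,0]
    - [0.28,0,0.28,0,0,0]
    - [-0.28,0,-0.28,0,0,0]
    - [-0.28,0,-0.28,0,0,0]
    - [0,0,0,0,0,0]
    - [0,0,0,0,0,0]

```text
t: 15.6
ee_pos: [0.5285, -0.2442, 0.0504]
tool_rot: [-1.809, 1.724, 0.741]
wrist_force: [0.2, -0.2, -3.4]
finger_gap: 0.709
grip_force: 99.4
```

>>> servo_tool:
  increments:
    - [0.28,0,0.28,0,0,0]
    - [0.28,0,0.28,0,0,0]
    - [-0.28,0,-0.28,0,0,0]
    - [-0.28,0,-0.28,0,0,0]
    - [0,0,0,0,0,0]
    - [0,0,0,0,0,0]

```text
t: 16.1
ee_pos: [0.5285, -0.2443, 0.0505]
tool_rot: [-1.809, 1.724, 0.741]
wrist_force: [0.3, 0.7, -3.7]
finger_gap: 0.709
grip_force: 102.1
```

```bash
python3 wt.py
```

```text
[ 0.52826305 -0.24402345  0.04993371] [ 0.06998985  0.4577458  -2.90828301] [0.17412402 0.14970511 0.17250094]
```

>>> servo_tool:
  increments:
    - [0.29,0,0.29,0,0,0]
    - [0.29,0,0.29,0,0,0]
    - [-0.29,0,-0.29,0,0,0]
    - [-0.29,0,-0.29,0,0,0]
    - [0,0,0,0,0,0]
    - [0,0,0,0,0,0]

```text
t: 17.0
ee_pos: [0.5286, -0.2444, 0.051]
tool_rot: [-1.81, 1.724, 0.74]
wrist_force: [0.0, -0.9, -2.5]
finger_gap: 0.712
grip_force: 104.3
```

>>> servo_tool:
  increments:
    - [0.29,0,0.29,0,0,0]
    - [0.29,0,0.29,0,0,0]
    - [-0.29,0,-0.29,0,0,0]
    - [-0.29,0,-0.29,0,0,0]
    - [0,0,0,0,0,0]
    - [0,0,0,0,0,0]

```text
t: 17.5
ee_pos: [0.5285, -0.2444, 0.0507]
tool_rot: [-1.809, 1.724, 0.74]
wrist_force: [-0.1, 0.1, -2.8]
finger_gap: 0.715
grip_force: 105.4
```

>>> servo_tool:
  increments:
    - [0.29,0,0.29,0,0,0]
    - [0.29,0,0.29,0,0,0]
    - [-0.29,0,-0.29,0,0,0]
    - [-0.29,0,-0.29,0,0,0]
    - [0,0,0,0,0,0]
    - [0,0,0,0,0,0]

```text
t: 18.0
ee_pos: [0.5285, -0.2443, 0.0508]
tool_rot: [-1.809, 1.724, 0.74]
wrist_force: [-1.3, -0.2, -2.3]
finger_gap: 0.713
grip_force: 105.4
```

```bash
python3 wt.py
```

```text
[ 0.52824863 -0.24402655  0.0499416 ] [-0.0288638   0.27505188 -2.019214  ] [0.1688873  0.11096269 0.16211236]
```

The held weight has dropped to −2.0 N, which fits both bars being out. I'll lift and check by pixel difference against the first scene picture.

>>> servo_tool:
  increments:
    - [-0.2,0,-0.2,0,0,0]
    - [-0.3,0,-0.3,0,0,0]
    - [-0.4,0,-0.4,0,0,0]
    - [-0.4,0,-0.4,0,0,0]
    - [-0.4,0,-0.4,0,0,0]
    - [-0.3,0,-0.3,0,0,0]
    - [0,0,0,0,0,0]

```text
t: 18.98
ee_pos: [0.5287, -0.2445, 0.1238]
tool_rot: [-1.811, 1.723, 0.736]
wrist_force: [0.8, -0.8, -2.4]
finger_gap: 0.714
grip_force: 105.4
```

```bash
python3 wt.py; python3 - <<'E'
from m import *
c=read_camera("scene");im=c["color"];z=cv2.imread("pics/scene0.png")
print("rim z",get_obs()["ee_pos"])
for y in(-.17,-.185,-.1975,-.21,-.229,-.245,-.26,-.275,-.29,-.31):
    for x,h in((.5305,.04),(.555,.0275)):
        u,v=map(int,np.round(proj(c,[x,y,h])));print(y,h,(u,v),im[v,u],z[v,u])
E
```

```text
[ 0.52790252 -0.24378822  0.12027285] [ 0.2420101  -0.32907882 -2.06153784] [0.19156798 0.15044008 0.09000208]
rim z [ 0.52793434 -0.24383053  0.12038045]
-0.17 0.04 (305, 205) [139 202 227] [ 56 109 187]
-0.17 0.0275 (298, 212) [ 56 105 172] [ 54 107 174]
-0.185 0.04 (302, 203) [144 210 233] [ 55 110 183]
-0.185 0.0275 (295, 209) [ 55 101 156] [ 52 103 173]
-0.1975 0.04 (300, 200) [143 206 231] [ 53 108 182]
-0.1975 0.0275 (292, 207) [ 52 107 177] [ 51 104 177]
-0.21 0.04 (297, 198) [143 207 231] [ 56 110 183]
-0.21 0.0275 (290, 205) [ 59 112 179] [ 56 109 178]
-0.229 0.04 (293, 195) [ 97 144 167] [ 53 111 181]
-0.229 0.0275 (286, 202) [ 56 101 166] [ 58 107 182]
-0.245 0.04 (290, 192) [143 208 233] [ 56 111 182]
-0.245 0.0275 (283, 199) [ 62 100 143] [ 56 110 181]
-0.26 0.04 (287, 190) [144 209 232] [ 52 103 174]
-0.26 0.0275 (280, 196) [ 65  98 128] [ 51 106 180]
-0.275 0.04 (284, 187) [141 207 231] [ 54 104 178]
-0.275 0.0275 (277, 194) [ 59 107 175] [ 58 110 181]
-0.29 0.04 (282, 185) [ 59 110 172] [ 49 103 172]
-0.29 0.0275 (275, 191) [ 57 113 184] [ 53 104 178]
-0.31 0.04 (278, 181) [143 155 160] [141 152 156]
-0.31 0.0275 (271, 188) [ 56 111 182] [ 52 106 179]
```

Both bars lie on the board: tan pixels at the expected height at (302,203) and (287,190), with a gap between them. Now to the counter.

```bash
python3 - <<'E'
from m import *
o,p,Rn=now();Rf=rot((mx-[0,0,1]),[-np.sin(a),np.cos(a),0])
p1=np.array([.48,.002,.09]);P,X=plan(p,Rn,p1,Rf,14);print(ik(p1,Rf))
plan(p1,Rf,p1-[0,0,.065],Rf,7)
E
```

```text
14 row: [-0.44  0.1   0.56] [-0. -0.  0.] mm/row 18.021160844951464 deg/row 0.018729747433855984
[-0.547  0.522  1.794  0.638  1.382  2.239]
7 row: [ 0.26 -0.    0.26] [0. 0. 0.] mm/row 9.285714285714286 deg/row 0.0
```

>>> servo_tool:
  increments:
    - [-0.44,0.1,0.56,0,0,0]
    - [-0.44,0.1,0.56,0,0,0]
    - [-0.44,0.1,0.56,0,0,0]
    - [-0.44,0.1,0.56,0,0,0]
    - [-0.44,0.1,0.56,0,0,0]
    - [-0.44,0.1,0.56,0,0,0]
    - [-0.44,0.1,0.56,0,0,0]
    - [-0.44,0.1,0.56,0,0,0]
    - [-0.44,0.1,0.56,0,0,0]
    - [-0.44,0.1,0.56,0,0,0]

```text
t: 20.27
ee_pos: [0.4947, -0.0677, 0.0989]
tool_rot: [-1.808, 1.724, 0.742]
wrist_force: [0.7, 0.6, -2.0]
finger_gap: 0.712
grip_force: 105.6
```

>>> servo_tool:
  increments:
    - [-0.44,0.1,0.56,0,0,0]
    - [-0.44,0.1,0.56,0,0,0]
    - [-0.44,0.1,0.56,0,0,0]
    - [-0.44,0.1,0.56,0,0,0]
    - [0,0,0,0,0,0]
    - [0,0,0,0,0,0]

```text
t: 20.77
ee_pos: [0.4816, 0.002, 0.0904]
tool_rot: [-1.809, 1.723, 0.743]
wrist_force: [-0.2, -0.0, -1.4]
finger_gap: 0.707
grip_force: 105.5
```

>>> servo_tool:
  increments:
    - [0.26,0,0.26,0,0,0]
    - [0.26,0,0.26,0,0,0]
    - [0.26,0,0.26,0,0,0]
    - [0.26,0,0.26,0,0,0]
    - [0.26,0,0.26,0,0,0]
    - [0.26,0,0.26,0,0,0]
    - [0.1,0,0.1,0,0,0]
    - [0,0,0,0,0,0]
    - [0,0,0,0,0,0]

```text
t: 21.52
ee_pos: [0.482, 0.0015, 0.0315]
tool_rot: [-1.808, 1.723, 0.743]
wrist_force: [-0.0, 0.3, -2.1]
finger_gap: 0.711
grip_force: 105.5
```

```bash
python3 - <<'E'
from m import *
o,p,Rn=now();print(p,o["wrist_force"],Rn.apply(Rg.inv().apply(mx)).round(4))
Rf=rot((mx-[0,0,1]),[-np.sin(a),np.cos(a),0])
plan(p,Rn,[p[0],p[1],.0175],Rf,5)
E
```

```text
[0.48196347 0.00145426 0.03154729] [-0.01405016  0.32470539 -2.08549997] [ 0.0037 -0.0024 -1.    ]
5 row: [0.08 0.   0.08] [-0.01 -0.01  0.  ] mm/row 2.809460640011214 deg/row 0.05785016056700677
```

>>> servo_tool:
  increments:
    - [0.08,0,0.08,0,0,0]
    - [0.08,0,0.08,0,0,0]
    - [0.08,0,0.08,0,0,0]
    - [0.08,0,0.08,0,0,0]
    - [0.08,0,0.08,0,0,0]
    - [0,0,0,0,0,0]

```text
t: 22.02
ee_pos: [0.4818, 0.0015, 0.017]
tool_rot: [-1.808, 1.724, 0.743]
wrist_force: [-0.5, -0.5, -2.6]
finger_gap: 0.712
grip_force: 105.5
```

>>> servo_tool:
  increments:
    - [0.02,0,0.02,0,0,0]
    - [0.02,0,0.02,0,0,0]
    - [0,0,0,0,0,0]

```text
t: 22.27
ee_pos: [0.482, 0.0014, 0.016]
tool_rot: [-1.808, 1.723, 0.742]
wrist_force: [-0.4, -0.2, -2.3]
finger_gap: 0.712
grip_force: 105.5
```

>>> servo_tool:
  increments:
    - [0.02,0,0.02,0,0,0]
    - [0,0,0,0,0,0]

```text
t: 22.43
ee_pos: [0.482, 0.0014, 0.0153]
tool_rot: [-1.808, 1.723, 0.742]
wrist_force: [-0.4, -0.2, -1.9]
finger_gap: 0.712
grip_force: 105.5
```

>>> servo_tool:
  increments:
    - [0,0,0,0,0,0]
    - [0,0,0,0,0,0]
    - [0,0,0,0,0,0]
    - [0,0,0,0,0,0]
    - [0,0,0,0,0,0]
    - [0,0,0,0,0,0]
  jaw: 1

```text
t: 22.93
ee_pos: [0.482, 0.0014, 0.0154]
tool_rot: [-1.808, 1.723, 0.742]
wrist_force: [0.1, 0.5, -0.9]
finger_gap: 0.996
grip_force: 0.0
```

>>> servo_tool:
  increments:
    - [0,0,-0.3,0,0,0]
    - [0,0,-0.6,0,0,0]
    - [0,0,-0.8,0,0,0]
    - [0,0,-0.8,0,0,0]
    - [0,0,-0.8,0,0,0]
    - [0,0,-0.8,0,0,0]
    - [0,0,-0.8,0,0,0]
    - [0,0,-0.8,0,0,0]
    - [0,0,0,0,0,0]

```text
t: 23.68
ee_pos: [0.4873, -0.1018, 0.1186]
tool_rot: [-1.809, 1.725, 0.735]
wrist_force: [0.5, -0.6, 0.4]
finger_gap: 1.003
grip_force: 0.0
```

```bash
python3 - <<'E'
from m import *
c=read_camera("scene");cv2.imwrite("pics/end.png",cv2.resize(c["color"][130:310,200:440],(800,600),interpolation=cv2.INTER_CUBIC))
print(get_obs()["ee_pos"])
E
```

```text
[ 0.48670068 -0.10019383  0.1171574 ]
```

View pics/end.png

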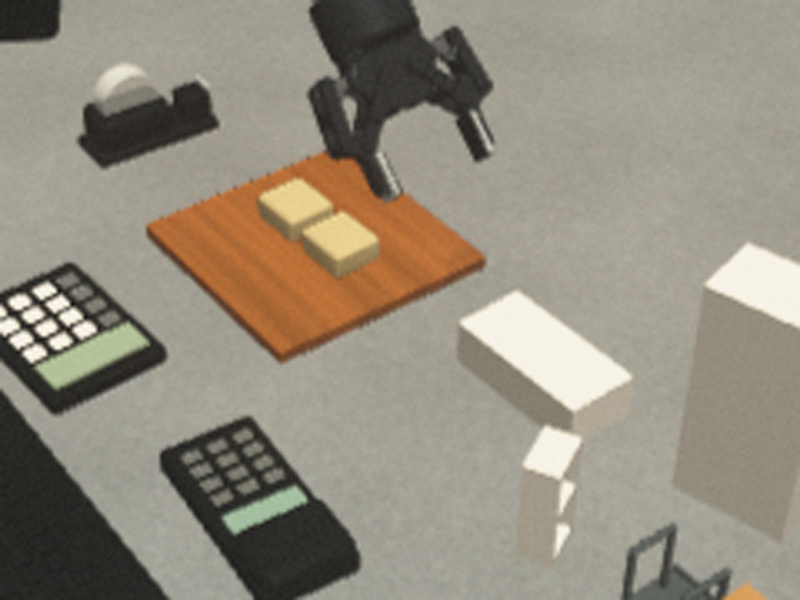

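Both bars lie flat on the board at (295,207) and (340,243). The empty mould lies flat on the bare counter at (545,350), and nothing else has moved. Handing in.

```bash
python3 -c "
from bench import *
print(hand_in())"
```

```text
the job is handed in; nothing more can be done
None
```

I handed the job in with both bars flat on the board and the empty mould flat on the bare counter, but the first rap read about 154 N at the wrist, over the 120 N limit, so the run may be judged failed; later raps read about 79 N where I measured.

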